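# Tip the dried riser pads down into their taped bays

### The arm

A 6-joint arm with a two-finger parallel gripper is mounted at the origin on the work surface. World frame = base frame: x ahead of the robot, y to its left, z up, the work surface at z = 0. Lengths are in m, angles in rad, forces in N, time in s.
With the tool pointing down it reaches from about 0.3 to 0.875 m from the base axis. Payload 6.4 kg.
Tool frame: the origin (TCP) lies midway between the tips of the shut fingers; the grasp point (between the pads) lies 19 mm behind it; x points along the fingers, y is the direction in which the jaws open and shut, and the axes are right-handed (so a half turn about x gives the same grasp; the last joint's range is limited). The gripper opens to 85 mm and grips with 20 to 120 N. Pads are 22 mm wide; open, the fingers measure 114 mm over their backs; the gripper's body (76 mm by 85 mm) begins 54 mm behind the grasp point. The pads swing forward as they close: fully open they stand 13 mm farther back than shut.
Start: joints at [1.05, 0.181, 1.607, -0, 1.354, -0.206], TCP at [0.178, 0.547, 0.231] pointing down, gripper open.
Joint ranges: [-2.99, 2.99], [-0.89, 2.07], [0.3, 2.58], [-1.14, 4.28], [0, 2.63], [-3.12, 3.12]. Speed limits (rad/s): [2.57, 2.57, 3.01, 3.14, 3.14, 3.14].

### API

Orientations are given as a unit quaternion [w, x, y, z].
In Python, from bench import ctrl gives the robot as it stands.
- The arm moves only by the tool step_arm, never from a script. Its argument "motion" is a list of rows, each a list of 7 numbers: the shift along the tool's x, y, z in mm, then the turn, a rotation vector about the tool's x, y, z in degrees, then the closure in counts, from 0 (fully open) to 255 (shut). In form: [[tx, ty, tz, rx, ry, rz, hand], ...]. A call has 1 to 10 rows; each row is the pose to reach, as a shift and turn from the pose commanded when the call began, along the tool's axes at that moment; what a row does not reach only later rows make up. A row lasts 1/8 s, in which the tool goes at most 62.5 mm and 10.7 degrees, less where a joint would pass 70% of its speed; a pose out of reach is approached as far as the arm can. A call with a gripper value outside its range is refused whole. The fingers move at their own pace and stop on an object; the grip force is fixed at half the most. Time passes only in rows, so rows that repeat a pose let the fingers close. It gives the time, the measured TCP pose, the force and the opening at its end, in the units of the state.
- ctrl.get_obs(): the state, without advancing time (a new reading comes with each control period).
- ctrl.camera(name): name is "scene" or "top" or "wrist"; returns (picture, depth): 400x640x3 uint8, red, green, blue; 400x640 float32, m along the optical axis (not along the pixel's ray), 0 where there is no reading.
- ctrl.camera_info(name): a dict with "fx", "fy", "cx", "cy" (pixels), "T" (4x4, takes a point from camera to world coordinates); the wrist camera has in their place "hand_eye" (4x4, takes a point from camera to tool coordinates, whose origin is the TCP and whose axes are the tool frame's). Camera axes: x right, y down, z forward; pixel columns grow to the right and rows downward; lengths in m; the calibration is good to about 2 mm. A picture is of the moment at which its call begins: read the wrist's pose just before it. camera_info takes no time and is no camera call.
- ctrl.hand_in(): hands the job in, once; it reports no verdict.
The state is a dict: "time_s": time; "q": joint angles; "dq": joint speeds; "joint_efforts": joint torques, N m; "eef_pos": TCP position; "eef_rot": TCP orientation; "wrist_force": force on the tool from outside, world axes, zero at the start; "torque": the same for the moment, N m; "opening": opening from 0.0 (shut) to 1.0 (fully open).
Only numpy, scipy, OpenCV 4.12 (cv2) and the standard library are available. Lean on these libraries where they do the work, as an engineer would, in place of code of your own. Each camera call takes 0.05 s, during which the arm holds its last target. There are 200 camera calls.

### The job

The two aluminium riser pads were stood on end to dry, each just inside one end of its own bay of green tape on the bamboo board. Gently push each pad over where it stands so that it falls along its bay and ends lying flat wholly inside the tape; do not pinch, lift or slide the pads along, and leave everything else on the bench where it is.

Things in the scene. Friction and masses are not known exactly. Their poses are not given: they have to be found in the camera images.
- pad_a: aluminium riser pad A, plate 80 x 56 x 12.7 mm, 0.12 kg, with window and bolt slots, on end on the board. Origin: centre of its underside as it stands. z: up its 80 mm length, y: along its 56 mm width, x: square to its face, pointing into bay A at the start. A light push near the top tips it; past about 9 degrees of lean it falls by itself about its lower edge, the foot staying in place to a few mm.
- bay_a: bay A: rectangle of green tape flat on the bamboo board; tape 12 mm wide, clear inside 124 mm (its x) by 100 mm (its y). Origin: its centre, at the top of the 18 mm thick board. Pad A stands just inside the -x end, about square to it (0.08 rad), and is to tip towards the bay's +x.
- pad_a_foot_l (a point): corner of pad A, half-way through its thickness: underside as it stands, its +y side
- pad_a_foot_r (a point): corner of pad A, half-way through its thickness: underside as it stands, its -y side
- pad_a_top_l (a point): corner of pad A, half-way through its thickness: upper end as it stands, its +y side
- pad_a_top_r (a point): corner of pad A, half-way through its thickness: upper end as it stands, its -y side
- pad_b: aluminium riser pad B, plate 80 x 56 x 12.7 mm, 0.12 kg, with window and bolt slots, on end on the board. Origin: centre of its underside as it stands. z: up its 80 mm length, y: along its 56 mm width, x: square to its face, pointing into bay B at the start. A light push near the top tips it; past about 9 degrees of lean it falls by itself about its lower edge, the foot staying in place to a few mm.
- bay_b: bay B: rectangle of green tape flat on the bamboo board; tape 12 mm wide, clear inside 124 mm (its x) by 100 mm (its y). Origin: its centre, at the top of the 18 mm thick board. Pad B stands just inside the -x end, about square to it (0.08 rad), and is to tip towards the bay's +x.
- pad_b_foot_l (a point): corner of pad B, half-way through its thickness: underside as it stands, its +y side
- pad_b_foot_r (a point): corner of pad B, half-way through its thickness: underside as it stands, its -y side
- pad_b_top_l (a point): corner of pad B, half-way through its thickness: upper end as it stands, its +y side
- pad_b_top_r (a point): corner of pad B, half-way through its thickness: upper end as it stands, its -y side
- bearing_holder: blue silicone bearing holder, 118 x 62 mm and 16 mm high with the eight 22 mm bearings seated in it; origin under its centre, long side along its y; to be left alone
- kingpin: steel kingpin bolt standing on its 16 mm hexagon head, 57 mm tall, shank 10 mm; origin under the head; to be left alone
- jar: glass spice jar with a dark steel twist cap, bolts inside, 45 mm diameter, 98 mm tall, standing; origin under its centre; to be left alone
- bushing: orange urethane bushing, 25 mm diameter, 15 mm tall; origin under its centre; to be left alone
- screwdriver: grey plastic screwdriver lying down, about 190 mm long along its x, handle to -x; to be left alone
- wheel: white urethane skateboard wheel with a grey core lying on its side, 54 mm diameter, 32 mm tall; origin under its centre; to be left alone
- truck: aluminium skateboard truck standing on its baseplate, 82 x 56 mm, axle 205 mm long along its y, 64 mm tall; origin under the baseplate; to be left alone

How it is judged:
At the end, for the whole second after the job is handed in: Both riser pads lie flat on the board (within 0.1 rad) and at rest, all four corners of each inside the inner edge of its own tape rectangle (124 x 100 mm) (x of pad_a_foot_l in the frame of bay_a between -0.062 and 0.062 m and y of pad_a_foot_l in the frame of bay_a between -0.05 and 0.05 m and x of pad_a_foot_r in the frame of bay_a between -0.062 and 0.062 m and y of pad_a_foot_r in the frame of bay_a between -0.05 and 0.05 m and x of pad_a_top_l in the frame of bay_a between -0.062 and 0.062 m and y of pad_a_top_l in the frame of bay_a between -0.05 and 0.05 m and x of pad_a_top_r in the frame of bay_a between -0.062 and 0.062 m and y of pad_a_top_r in the frame of bay_a between -0.05 and 0.05 m and angle between the x axis of pad_a and the z axis of bay_a, either way round below 0.1 rad and z of pad_a in the frame of bay_a below 0.012 m and linear speed of each of pad_a, pad_b below 0.01 m/s and angular speed of each of pad_a, pad_b below 0.1 rad/s and x of pad_b_foot_l in the frame of bay_b between -0.062 and 0.062 m and y of pad_b_foot_l in the frame of bay_b between -0.05 and 0.05 m and x of pad_b_foot_r in the frame of bay_b between -0.062 and 0.062 m and y of pad_b_foot_r in the frame of bay_b between -0.05 and 0.05 m and x of pad_b_top_l in the frame of bay_b between -0.062 and 0.062 m and y of pad_b_top_l in the frame of bay_b between -0.05 and 0.05 m and x of pad_b_top_r in the frame of bay_b between -0.062 and 0.062 m and y of pad_b_top_r in the frame of bay_b between -0.05 and 0.05 m and angle between the x axis of pad_b and the z axis of bay_b, either way round below 0.1 rad and z of pad_b in the frame of bay_b below 0.012 m); the robot touches nothing.
It fails at once if a riser pad is lifted: its foot rises more than 20 mm off the board (height (world z) of any of pad_a, pad_b above 0.038 m).
It fails at once if a riser pad is slid along: its foot leaves its place by more than 30 mm (distance of any of pad_a, pad_b from where it was at the start of the episode above 0.03 m).
It fails at once if a riser pad is pinched or rammed: pressed with more than 15 N (contact force between any of the fingers, the arm and pad_a above 15 N or contact force between any of the fingers, the arm and pad_b above 15 N).
It fails at once if anything else is moved: the bearing holder, kingpin, jar, bushing, screwdriver, wheel or truck by more than 10 mm (distance of any of bearing_holder, kingpin, jar, bushing, screwdriver, wheel, truck from where it was at the start of the episode above 0.01 m).
It fails at once if the kingpin or the jar is tipped (angle between any of kingpin, jar's own z axis and vertical above 0.3 rad).
It also fails if it takes over 35 s, if anything falls off the work surface, if the arm or the gripper's body presses on something with over 40 N, if the wrist force passes 120 N, or if a joint passes its speed limit or range.

## Working session

There is one attempt and no reset: what is moved stays moved. The work goes in short steps, Python scripts to look and compute and a tool call to move; the robot and the scene stay as the last step left them, time stands still between calls to the robot, and variables do not carry over. Pictures are saved under pics/ and viewed, about 8 in all and at most 12, crops included, and the job is handed in when it is done.

Besides the shell and the picture viewer there is one more tool, called by a JSON object that holds its "name" and its "arguments", one argument or row to a line. step_arm: Moves the arm, as the interface text tells. Its arguments: {"type":"object","properties":{"motion":{"type":"array","items":{"type":"array","items":{"type":"number"}}}},"required":["motion"]}

```bash
mkdir -p pics; ls
python3 - <<'E'
from bench import ctrl
import cv2,numpy as np
o=ctrl.get_obs();print(o['time_s'],o['eef_pos'],o['eef_rot'],o['opening'])
for n in ['top','scene']:
    p,d=ctrl.camera(n);cv2.imwrite(f'pics/{n}0.png',p[:,:,::-1]);np.savez(f'pics/{n}0.npz',p=p,d=d)
    i=ctrl.camera_info(n);print(n,{k:np.round(v,3).tolist() for k,v in i.items()})
E
```

```text
pics
0.0 [0.17774243 0.54625823 0.23039013] [ 0.69814985  0.11026423  0.69858076 -0.11141594] 0.9981160592302363
top {'fx': 456.41, 'fy': 456.41, 'cx': 314.701, 'cy': 195.26, 'T': [[0.007, -0.986, 0.166, 0.407], [-1.0, -0.007, 0.003, -0.099], [-0.002, -0.166, -0.986, 1.163], [0.0, 0.0, 0.0, 1.0]]}
scene {'fx': 477.416, 'fy': 477.416, 'cx': 321.931, 'cy': 199.635, 'T': [[-0.89, 0.267, -0.37, 0.954], [0.456, 0.522, -0.72, 0.615], [0.001, -0.81, -0.586, 0.676], [0.0, 0.0, 0.0, 1.0]]}
```

View pics/top0.png

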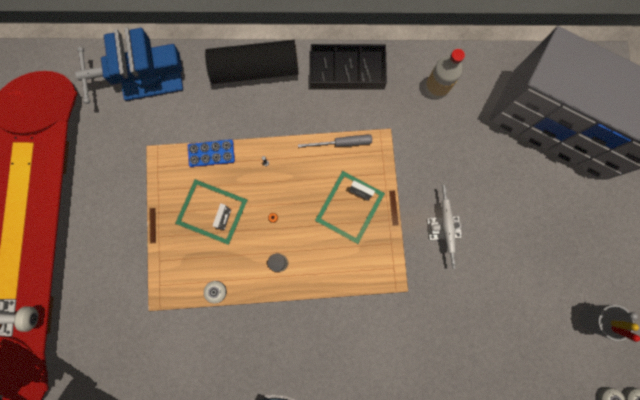

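View pics/scene0.png

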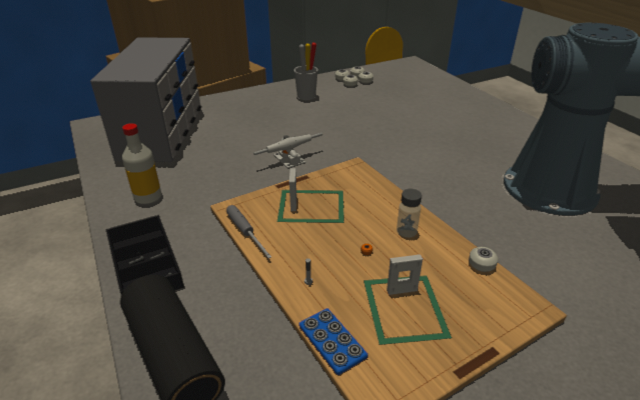

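The top view shows the left bay around (212,212) with its pad at its right end (222,215). The right bay is around (350,207), with its pad at the upper right (362,190). The jar is at (277,262), bushing (273,217), kingpin (265,161) and truck (446,228). Next I'll measure both bays and pads by colour and depth.

```bash
cat > h.py <<'E'
import numpy as np,cv2
from bench import ctrl
def cloud(d,i,T=None):
    T=i['T'] if T is None else T
    v,u=np.mgrid[:d.shape[0],:d.shape[1]]
    P=np.stack([(u-i['cx'])/i['fx']*d,(v-i['cy'])/i['fy']*d,d],-1)
    return P@np.array(T)[:3,:3].T+np.array(T)[:3,3]
E
python3 - <<'E'
from h import *
for n in ['top','scene']:
    z=np.load(f'pics/{n}0.npz');p=z['p'];W=cloud(z['d'],ctrl.camera_info(n))
    hsv=cv2.cvtColor(p,cv2.COLOR_RGB2HSV)
    m=(cv2.inRange(hsv,(55,70,30),(95,255,255))>0)&(z['d']>0)&(abs(W[...,2]-.018)<.012)
    for name,ys in [('left',(0,.3)),('right',(-.45,0))]:
        mm=m&(W[...,1]>ys[0]-.0)&(W[...,1]<ys[1])&(W[...,0]>.2)&(W[...,0]<.8)
        P=W[mm]
        lab,cc,st,_=cv2.connectedComponentsWithStats(mm.astype(np.uint8));k=1+st[1:,4].argmax()
        P=W[lab==k] if n=='top' else P
        r=cv2.minAreaRect(P[:,:2].astype(np.float32)*1000)
        print(n,name,len(P),'z',P[:,2].mean().round(4),np.round(r[0],1),np.round(r[1],1),round(r[2],1))
        c=np.array(r[0])/1000
        q=W[(np.hypot(W[...,0]-c[0],W[...,1]-c[1])<.085)&(W[...,2]>.04)&(W[...,2]<.12)]
        q2=q[q[:,2]>q[:,2].max()-.012]
        r2=cv2.minAreaRect(q2[:,:2].astype(np.float32)*1000)
        r3=cv2.minAreaRect(q[:,:2].astype(np.float32)*1000)
        print('  pad',len(q),len(q2),'zmax',q[:,2].max().round(4),'top',np.round(r2[0],1),np.round(r2[1],1),round(r2[2],1),'all',np.round(r3[0],1),np.round(r3[1],1),round(r3[2],1))
    # objects above board
    ob=((W[...,2]>.028)&(W[...,0]>.2)&(W[...,0]<.75)&(abs(W[...,1]+.05)<.4)).astype(np.uint8)
    if n=='top':
        k,lab,st,ce=cv2.connectedComponentsWithStats(ob)
        for j in range(1,k):
            if st[j,4]>8:
                Q=W[lab==j];print('obj',ce[j].round(),Q.min(0).round(3),Q.max(0).round(3))
        o=p[100:320,130:480];cv2.imwrite('pics/topcrop.png',cv2.resize(o,None,fx=2.2,fy=2.2,interpolation=3)[:,:,::-1])
E
```

```text
Traceback (most recent call last):
cv2.error: OpenCV(4.12.0) /io/opencv/modules/imgproc/src/convhull.cpp:143: error: (-215:Assertion failed) total >= 0 && (depth == CV_32F || depth == CV_32S) in function 'convexHull'
```

Run:
```python
from h import *
z=np.load('pics/top0.npz');p=z['p'];W=cloud(z['d'],ctrl.camera_info('top'));hsv=cv2.cvtColor(p,cv2.COLOR_RGB2HSV)
for v,u in [(189,220),(238,222),(228,340),(210,210)]: print(p[v,u],hsv[v,u],W[v,u].round(3),z['d'][v,u])
m=(cv2.inRange(hsv,(50,60,30),(95,255,255))>0);print(m.sum(),W[m][:,2].min(),np.median(W[m],0))
```

```text
[116 125  83] [ 36  86 125] [0.615 0.146 0.016] 1.1665823
[ 92 121  85] [ 54  76 121] [0.49  0.136 0.016] 1.1457155
[189 151  99] [ 17 121 189] [ 0.518 -0.16   0.015] 1.1507533
[210 155  96] [ 16 138 210] [0.561 0.169 0.018] 1.1552217
1160 -0.7219350039672512 [0.56262811 0.08830229 0.01832288]
```

```bash
cat > m.py <<'E'
from h import *
for n in ['top','scene']:
    z=np.load(f'pics/{n}0.npz');p=z['p'];W=cloud(z['d'],ctrl.camera_info(n))
    hsv=cv2.cvtColor(p,cv2.COLOR_RGB2HSV)
    m=(cv2.inRange(hsv,(40,70,30),(95,255,255))>0)&(z['d']>0)&(abs(W[...,2]-.018)<.012)
    for name,ys in [('left',(0,.3)),('right',(-.45,0))]:
        mm=m&(W[...,1]>ys[0])&(W[...,1]<ys[1])&(W[...,0]>.3)&(W[...,0]<.8)
        _,lab,st,_=cv2.connectedComponentsWithStats(mm.astype(np.uint8));k=1+st[1:,4].argmax()
        P=W[lab==k]
        r=cv2.minAreaRect(P[:,:2].astype(np.float32)*1000)
        print(n,name,len(P),'z',P[:,2].mean().round(4),np.round(r[0],1),np.round(r[1],1),round(r[2],1))
        c=np.array(r[0])/1000
        q=W[(np.hypot(W[...,0]-c[0],W[...,1]-c[1])<.09)&(W[...,2]>.04)&(W[...,2]<.12)]
        q2=q[q[:,2]>q[:,2].max()-.012]
        r2=cv2.minAreaRect(q2[:,:2].astype(np.float32)*1000)
        r3=cv2.minAreaRect(q[:,:2].astype(np.float32)*1000)
        print('  pad',len(q),len(q2),'zmax',q[:,2].max().round(4),'top',np.round(r2[0],1),np.round(r2[1],1),round(r2[2],1),'all',np.round(r3[0],1),np.round(r3[1],1),round(r3[2],1))
    ob=((W[...,2]>.028)&(W[...,0]>.2)&(W[...,0]<.75)&(abs(W[...,1]+.05)<.4)).astype(np.uint8)
    if n=='top':
        k,lab,st,ce=cv2.connectedComponentsWithStats(ob)
        for j in range(1,k):
            if st[j,4]>8:
                Q=W[lab==j];print('obj',ce[j].round(),Q.min(0).round(3),Q.max(0).round(3))
        o=p[110:310,140:480];cv2.imwrite('pics/topcrop.png',cv2.resize(o,None,fx=2.3,fy=2.3,interpolation=3)[:,:,::-1])
E
python3 m.py
```

```text
top left 712 z 0.018 [557.9 166.4] [148.3 121.5] 69.3
  pad 252 144 zmax 0.1026 top [537.8 129.8] [14.2 55.7] 72.1 all [537.8 129.9] [14.2 55.8] 72.9
top right 660 z 0.0183 [ 572.3 -184.7] [121.4 146.1] 61.6
  pad 219 136 zmax 0.1021 top [ 605.4 -209.4] [55.1 13.3] 63.9 all [ 605.2 -209.2] [55.5 13.6] 63.4
obj [345. 142.] [ 0.407 -0.239  0.028] [ 0.75  -0.052  1.163]
obj [210. 153.] [ 0.407 -0.099  0.028] [0.741 0.233 1.163]
obj [264. 160.] [0.678 0.026 0.031] [0.688 0.037 0.078]
obj [361. 190.] [ 0.407 -0.237  0.029] [ 0.623 -0.099  1.163]
obj [448. 226.] [ 0.407 -0.45   0.028] [ 0.623 -0.099  1.163]
obj [221. 217.] [0.509 0.116 0.029] [0.565 0.144 0.103]
obj [272. 217.] [ 0.53  -0.002  0.028] [0.553 0.021 0.037]
obj [277. 263.] [ 0.407 -0.031  0.03 ] [0.451 0.012 0.12 ]
obj [214. 292.] [ 0.333 -0.099  0.029] [0.407 0.172 1.163]
scene left 1170 z 0.0193 [557.6 167.7] [148.7 123.7] 69.0
  pad 829 270 zmax 0.1011 top [539.3 130. ] [16.7 56.5] 70.9 all [538.8 130.4] [17.3 57.3] 73.3
scene right 550 z 0.0193 [ 571.2 -183.8] [126.6 146.7] 60.9
  pad 236 104 zmax 0.1007 top [ 606.4 -208.6] [59.9 12.5] 63.5 all [ 606.8 -207.7] [61.8 12.6] 63.4
```

View pics/topcrop.png

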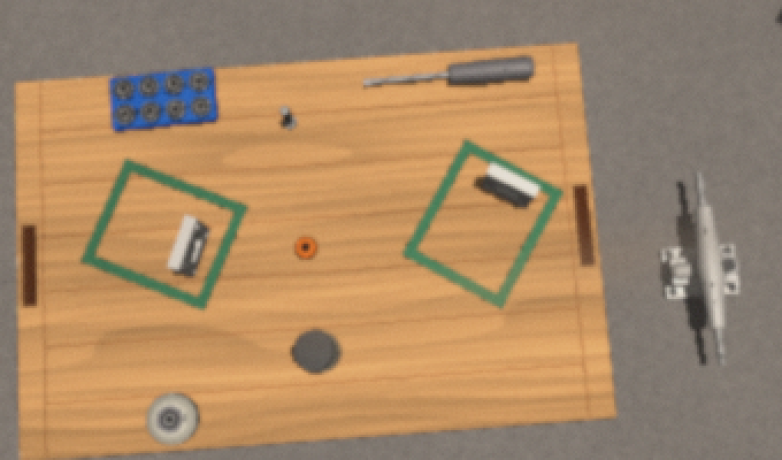

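```bash
cat >> h.py <<'E'
from scipy.spatial.transform import Rotation as R
PADS={'L':(.5380,.1300,72.5),'R':(.6055,-.2092,153.5)}
def cur():
    o=ctrl.get_obs();return np.array(o['eef_pos']),R.from_quat(np.roll(o['eef_rot'],-1)),o
def to(pos,Rt):
    p,r,_=cur();return (r.inv().apply(np.array(pos)-p)*1000).round(1),(r.inv()*Rt).as_rotvec(degrees=True).round(1)
def tgt(k,back,z,sgn):
    x,y,a=PADS[k];n=np.array([np.cos(np.radians(a)),np.sin(np.radians(a)),0])
    X=np.array([0,0,-1.]);Z=sgn*n;Y=np.cross(Z,X)
    return np.array([x,y,0])-n*back+np.array([0,0,z]),R.from_matrix(np.stack([X,Y,Z],1))
E
python3 - <<'E'
from h import *
p,r,o=cur();print(p,r.as_matrix().round(3),o['q'])
for k in 'LR':
  for s in (1,-1): print(k,s,tgt(k,.032,.23,s)[0].round(3),*to(*tgt(k,.032,.23,s)))
E
```

```text
[0.17774782 0.54632069 0.2304696 ] [[-0.001  0.31   0.951]
 [-0.001  0.951 -0.31 ]
 [-1.    -0.002 -0.   ]] [ 1.04971065e+00  1.81494653e-01  1.60788517e+00  4.32688264e-05
  1.35382163e+00 -2.06292497e-01]
L 1 [0.528 0.099 0.23 ] [   0.8 -316.3  471.8] [-90.5  -0.1   0.1]
L -1 [0.528 0.099 0.23 ] [   0.8 -316.3  471.8] [89.5  0.1  0.1]
R 1 [ 0.634 -0.223  0.23 ] [   1.1 -590.7  672.3] [-1.715e+02 -1.000e-01 -0.000e+00]
R -1 [ 0.634 -0.223  0.23 ] [   1.1 -590.7  672.3] [ 8.5 -0.   0.1]
```

{"name": "step_arm", "arguments": {
  "motion": [
    [0,-316,472,0,0,0,255],
    [0,-316,472,0,0,0,255],
    [0,-316,472,0,0,0,255],
    [0,-316,472,0,0,0,255],
    [0,-316,472,0,0,0,255],
    [0,-316,472,0,0,0,255],
    [0,-316,472,0,0,0,255],
    [0,-316,472,0,0,0,255],
    [0,-316,472,0,0,0,255],
    [0,-316,472,0,0,0,255]
  ]
}}

```text
time_s: 1.35
eef_pos: [0.5307, 0.0967, 0.2308]
eef_rot: [0.698, 0.112, 0.698, -0.113]
wrist_force: [-1.2, -0.1, -0.6]
opening: 0.003
```

Run:
```python
from h import *
p,r,o=cur();print(p,r.as_matrix().round(3)[:,1],o['q'],o['opening'],o['time_s'])
pos=tgt('L',.033,.085,1)[0];print(to(pos,r))
i=ctrl.camera_info('wrist');im,d=ctrl.camera('wrist')
T=np.eye(4);T[:3,:3]=r.as_matrix();T[:3,3]=p
W=cloud(d,i,T@i['hand_eye'])
c=np.array(PADS['L'][:2]);q=W[(np.hypot(W[...,0]-c[0],W[...,1]-c[1])<.05)&(W[...,2]>.085)&(W[...,2]<.11)]
if len(q): print(len(q),cv2.minAreaRect(q[:,:2].astype(np.float32)*1000),q[:,2].max())
cv2.imwrite('pics/w1.png',im[:,:,::-1])
```

```text
[0.53068064 0.09669325 0.23076455] [ 0.314  0.949 -0.001] [-3.95180766e-02  1.02218258e-01  1.69672056e+00 -6.96010059e-04
  1.34296389e+00 -1.29027149e+00] 0.0034125407585011095 1.35
(array([145.8,   1. ,  -3. ]), array([0., 0., 0.]))
1214 ((538.127197265625, 130.68597412109375), (12.89436149597168, 56.01528549194336), 73.0280990600586) 0.09948697652068161
```

{"name": "step_arm", "arguments": {
  "motion": [
    [40,0,-2,0,0,0,255],
    [80,0,-2,0,0,0,255],
    [115,0,-2,0,0,0,255],
    [137,0,-2,0,0,0,255],
    [145,0,-2,0,0,0,255],
    [145,0,-2,0,0,0,255],
    [145,0,-2,0,0,0,255]
  ]
}}

```text
time_s: 2.28
eef_pos: [0.5278, 0.1011, 0.0875]
eef_rot: [0.699, 0.111, 0.698, -0.111]
wrist_force: [-0.6, 0.2, -0.1]
opening: -0.003
```

Run:
```python
from h import *
p,r,o=cur();print(p,o['wrist_force'],o['time_s'])
pos=tgt('L',.0205,.085,1)[0];print(to(pos,r))
im,d=ctrl.camera('scene');cv2.imwrite('pics/s1.png',cv2.resize(im[130:330,230:530],None,fx=2.6,fy=2.6,interpolation=3)[:,:,::-1])
```

```text
[0.52778806 0.10113565 0.08747516] [-0.58974538  0.21712404 -0.0904857 ] 2.275
(array([ 2.5, 10.1,  1. ]), array([0., 0., 0.]))
```

View pics/s1.png

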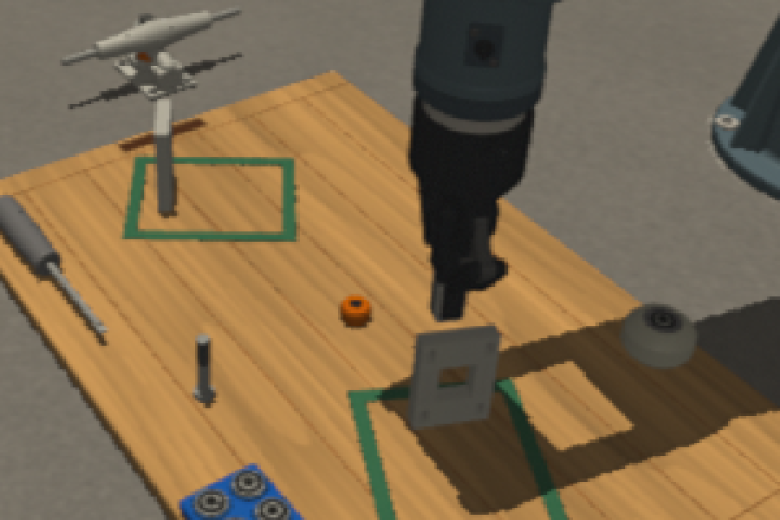

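The closed fingers are behind the left pad's top (picture around (450,310)), and the pad is still upright. Next is a slow push along tool y.

{"name": "step_arm", "arguments": {
  "motion": [
    [3,6,0,0,0,0,255],
    [3,10,0,0,0,0,255],
    [3,13,0,0,0,0,255],
    [3,16,0,0,0,0,255],
    [3,19,0,0,0,0,255],
    [3,22,0,0,0,0,255],
    [3,25,0,0,0,0,255],
    [3,27,0,0,0,0,255],
    [3,27,0,0,0,0,255]
  ]
}}

```text
time_s: 3.45
eef_pos: [0.5355, 0.1266, 0.0833]
eef_rot: [0.698, 0.111, 0.698, -0.111]
wrist_force: [-0.3, -0.4, 0.0]
opening: 0.004
```

Run:
```python
from h import *
p,r,o=cur();print(p,o['wrist_force'],o['time_s'])
im,d=ctrl.camera('scene');cv2.imwrite('pics/s2.png',cv2.resize(im[190:370,300:540],None,fx=2.6,fy=2.6,interpolation=3)[:,:,::-1])
```

```text
[0.53545841 0.12657101 0.08328343] [-0.28824212 -0.44788811  0.00185248] 3.45
```

View pics/s2.png

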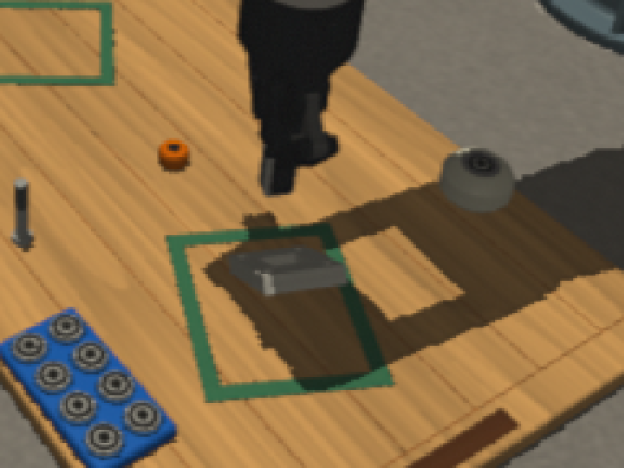

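The left pad has tipped into its bay and may still be settling. I'll raise the hand and check it.

{"name": "step_arm", "arguments": {
  "motion": [
    [-20,-4,0,0,0,0,255],
    [-70,-4,0,0,0,0,255],
    [-120,-4,0,0,0,0,255],
    [-150,-4,0,0,0,0,255],
    [-150,-4,0,0,0,0,255]
  ]
}}

```text
time_s: 4.12
eef_pos: [0.536, 0.1226, 0.2365]
eef_rot: [0.701, 0.111, 0.696, -0.11]
wrist_force: [-0.3, -0.4, 0.1]
opening: 0.004
```

```bash
cat > chk.py <<'E'
import sys
from h import *
BAYS={'L':(.5579,.1668,69.2),'R':(.5722,-.1845,151.5)}
n,k,png=sys.argv[1:4];p,r,o=cur();im,d=ctrl.camera(n);i=ctrl.camera_info(n)
T=np.eye(4);T[:3,:3]=r.as_matrix();T[:3,3]=p
W=cloud(d,i,T@i['hand_eye'] if n=='wrist' else None)
cv2.imwrite(png,im[:,:,::-1])
x,y,a=BAYS[k];a=np.radians(a);D=W[...,:2]-[x,y]
B=np.stack([D@[np.cos(a),np.sin(a)],D@[-np.sin(a),np.cos(a)]],-1)*1000
m=(abs(B[...,0])<75)&(abs(B[...,1])<62)&(W[...,2]>.0245)&(W[...,2]<.1)
q=B[m];print(o['time_s'],len(q),'z',np.percentile(W[m][:,2],[5,50,95]).round(4))
print('corners in bay mm',cv2.boxPoints(cv2.minAreaRect(q.astype(np.float32))).round(1).tolist())
hsv=cv2.cvtColor(im,cv2.COLOR_RGB2HSV)
g=(cv2.inRange(hsv,(40,70,25),(95,255,255))>0)&(abs(B[...,0])<90)&(abs(B[...,1])<80)&(abs(W[...,2]-.018)<.008)
print('tape',cv2.boxPoints(cv2.minAreaRect(B[g].astype(np.float32))).round(1).tolist())
E
python3 chk.py top L pics/t3.png; python3 chk.py wrist L pics/w3.png
python3 -c "
from h import *
p,r,o=cur();print(p,o['q'])
for s in (1,-1): print(s,*to(*tgt('R',.033,.23,s)))"
```

```text
4.125 150 z [0.0262 0.0302 0.0332]
corners in bay mm [[-34.900001525878906, 33.79999923706055], [-32.400001525878906, 5.599999904632568], [11.600000381469727, 9.5], [9.100000381469727, 37.79999923706055]]
tape [[-73.5999984741211, -60.79999923706055], [33.20000076293945, -61.599998474121094], [34.20000076293945, 60.29999923706055], [-72.5999984741211, 61.099998474121094]]
4.175 3667 z [0.0279 0.0298 0.031 ]
corners in bay mm [[-33.099998474121094, 34.20000076293945], [-29.200000762939453, -22.200000762939453], [50.900001525878906, -16.700000762939453], [47.0, 39.79999923706055]]
tape [[-73.4000015258789, -62.5], [75.4000015258789, -62.79999923706055], [75.69999694824219, 61.79999923706055], [-73.0999984741211, 62.099998474121094]]
[0.53384176 0.12256376 0.23272259] [ 8.92806483e-03  1.19194690e-01  1.67398142e+00 -2.32479860e-05
  1.34893793e+00 -1.24700752e+00]
1 [   2.7 -298.1  203.5] [-171.5   -0.    -0. ]
-1 [   2.7 -298.1  203.5] [ 8.5 -0.   0. ]
```

View pics/w3.png

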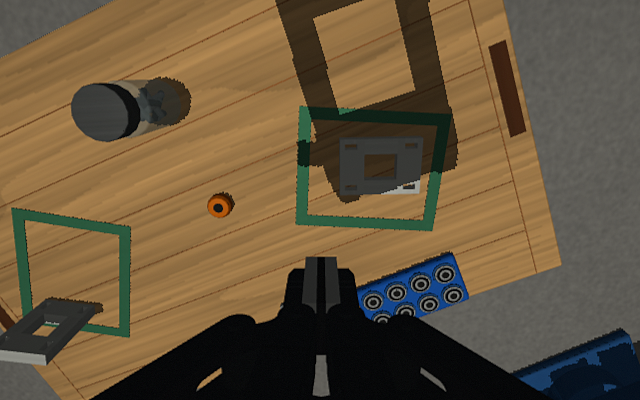

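The left pad lies flat in its bay: wrist depth z is 0.030, corners x −33..51 and y −22..40 mm. In the wrist view its bay is around (375,165), and the right pad still stands at lower left, around (50,330). Now to the right pad.

{"name": "step_arm", "arguments": {
  "motion": [
    [0,-60,40,4,0,0,255],
    [0,-298,204,8.5,0,0,255],
    [0,-298,204,8.5,0,0,255],
    [0,-298,204,8.5,0,0,255],
    [0,-298,204,8.5,0,0,255],
    [0,-298,204,8.5,0,0,255],
    [0,-298,204,8.5,0,0,255],
    [0,-298,204,8.5,0,0,255],
    [0,-298,204,8.5,0,0,255]
  ]
}}

```text
time_s: 5.35
eef_pos: [0.6355, -0.2222, 0.2325]
eef_rot: [0.688, 0.162, 0.689, -0.162]
wrist_force: [-0.2, 0.3, 0.5]
opening: -0.002
```

Run:
```python
from h import *
p,r,o=cur();print(p,r.as_matrix().round(3)[:,2],o['q'],o['time_s'])
pos=tgt('R',.033,.085,-1)[0];print(to(*tgt('R',.033,.085,-1)))
i=ctrl.camera_info('wrist');im,d=ctrl.camera('wrist')
T=np.eye(4);T[:3,:3]=r.as_matrix();T[:3,3]=p
W=cloud(d,i,T@i['hand_eye'])
c=np.array(PADS['R'][:2]);q=W[(np.hypot(W[...,0]-c[0],W[...,1]-c[1])<.05)&(W[...,2]>.085)&(W[...,2]<.11)]
if len(q): print(len(q),cv2.minAreaRect(q[:,:2].astype(np.float32)*1000),q[:,2].max())
cv2.imwrite('pics/w4.png',im[:,:,::-1])
```

```text
[ 0.63554182 -0.22221853  0.23251697] [ 0.895 -0.445 -0.002] [-5.12349889e-01  3.96040633e-01  1.33452852e+00  2.38342657e-04
  1.41264081e+00 -1.62153625e+00] 5.35
(array([147.5,  -1.8,   0.5]), array([ 0. , -0.1, -0. ]))
1359 ((605.8438110351562, -208.614013671875), (56.05999755859375, 13.189041137695312), 63.34238052368164) 0.09961757387032716
```

View pics/w4.png

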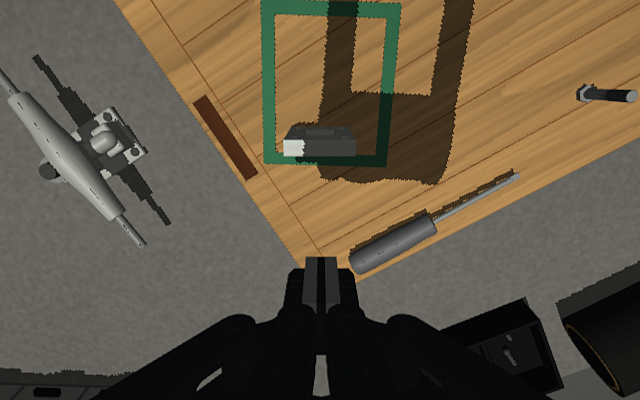

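The right pad is upright ahead of the fingers, around (320,145) in the picture, and the wrist depth agrees with the top view to 1 mm. I'll lower the hand and push along tool −z.

{"name": "step_arm", "arguments": {
  "motion": [
    [40,-2,0,0,0,0,255],
    [80,-2,0,0,0,0,255],
    [115,-2,0,0,0,0,255],
    [137,-2,0,0,0,0,255],
    [147,-2,0,0,0,0,255],
    [147,-2,0,0,0,0,255],
    [147,-2,-6,0,0,0,255],
    [147,-2,-10,0,0,0,255],
    [147,-2,-13,0,0,0,255],
    [147,-2,-15,0,0,0,255]
  ]
}}

```text
time_s: 6.65
eef_pos: [0.6215, -0.219, 0.0867]
eef_rot: [0.688, 0.162, 0.688, -0.162]
wrist_force: [-0.4, 0.5, -0.2]
opening: -0.005
```

{"name": "step_arm", "arguments": {
  "motion": [
    [0,0,-3,0,0,0,255],
    [0,0,-6,0,0,0,255],
    [0,0,-9,0,0,0,255],
    [0,0,-12,0,0,0,255],
    [0,0,-15,0,0,0,255],
    [0,0,-17,0,0,0,255],
    [0,0,-17,0,0,0,255]
  ]
}}

```text
time_s: 7.52
eef_pos: [0.6063, -0.2113, 0.0863]
eef_rot: [0.688, 0.162, 0.688, -0.162]
wrist_force: [-0.4, 0.2, 0.6]
opening: 0.002
```

```bash
python3 chk.py wrist R pics/w5.png; python3 -c "
from h import *
im,d=ctrl.camera('scene');cv2.imwrite('pics/s5.png',cv2.resize(im[110:300,200:440],None,fx=2.6,fy=2.6,interpolation=3)[:,:,::-1])"
```

```text
7.525 12259 z [0.0287 0.03   0.0912]
corners in bay mm [[-37.400001525878906, 33.400001525878906], [-35.400001525878906, -22.799999237060547], [48.0, -19.799999237060547], [46.0, 36.400001525878906]]
tape [[-74.9000015258789, 60.900001525878906], [-74.5, -64.0], [74.9000015258789, -63.5], [74.5, 61.400001525878906]]
```

View pics/s5.png

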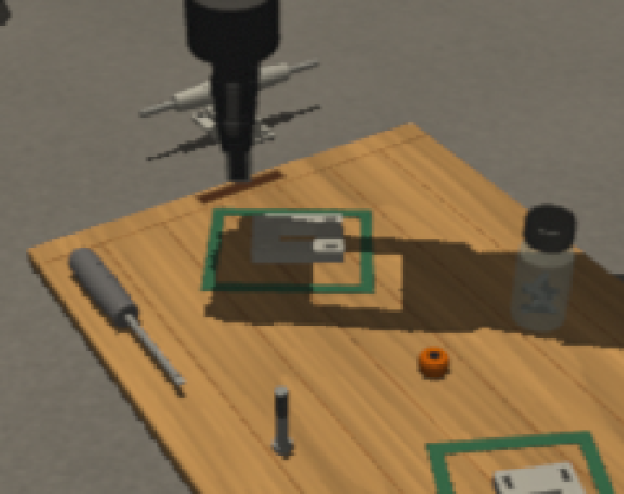

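The right pad is down and flat inside its tape (picture around (297,240)). I'll retreat upward and do a final check.

{"name": "step_arm", "arguments": {
  "motion": [
    [-20,0,2,0,0,0,255],
    [-70,0,4,0,0,0,255],
    [-120,0,4,0,0,0,255],
    [-160,0,4,0,0,0,255],
    [-170,0,4,0,0,0,255],
    [-170,0,4,0,0,0,255],
    [-170,0,4,0,0,0,255]
  ]
}}

```text
time_s: 8.5
eef_pos: [0.6091, -0.2127, 0.2543]
eef_rot: [0.687, 0.163, 0.689, -0.162]
wrist_force: [-0.5, 0.5, -0.6]
opening: 0.003
```

```bash
python3 chk.py wrist R pics/w6.png;python3 chk.py scene L pics/s6.png; python3 -c "
from h import *
a=cv2.imread('pics/scene0.png');b=cv2.imread('pics/s6.png');cv2.imwrite('pics/cmp.png',np.vstack([a[100:390,90:540],b[100:390,90:540]]))"
```

```text
8.5 3563 z [0.0286 0.0298 0.0311]
corners in bay mm [[-33.5, 33.70000076293945], [-31.600000381469727, -22.399999618530273], [47.599998474121094, -19.700000762939453], [45.70000076293945, 36.400001525878906]]
tape [[-74.19999694824219, 61.0], [-74.19999694824219, -63.5], [74.5999984741211, -63.400001525878906], [74.5, 61.099998474121094]]
8.55 1060 z [0.0265 0.0311 0.033 ]
corners in bay mm [[-35.5, 33.599998474121094], [-31.5, -23.5], [52.0, -17.700000762939453], [48.0, 39.400001525878906]]
tape [[-75.9000015258789, -60.70000076293945], [74.5, -61.70000076293945], [75.30000305175781, 61.900001525878906], [-75.0, 62.900001525878906]]
```

View pics/cmp.png

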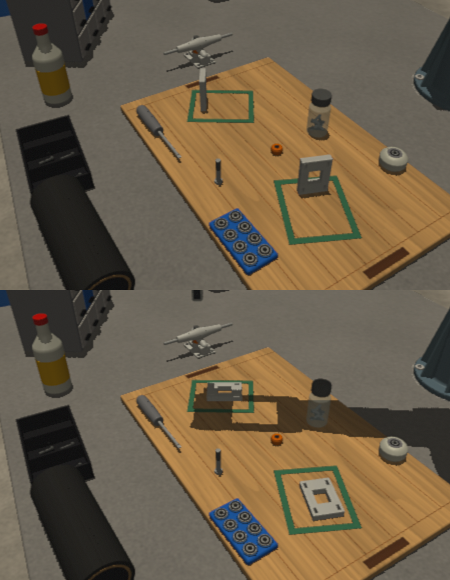

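In the before/after pair both pads lie flat inside their tape, and nothing else has moved. I'll hand in.

```bash
python3 -c "
from bench import ctrl
print(ctrl.hand_in())"
```

```text
the job is handed in; nothing more can be done
None
```

I tipped both riser pads over with the shut fingertips, one slow push near the top of each. I then raised the hand clear and handed the job in at about 8.6 s.

| Last check (bay frame, mm) | Corners in x (limit ±62) | Corners in y (limit ±50) |
|---|---|---|
| Left pad | −36 to 52 | −24 to 40 |
| Right pad | −34 to 48 | −22 to 36 |

- **Flatness:** the upper faces measured z ≈ 0.030–0.031 m, which matches a 12.7 mm plate lying flat on the 18 mm board.
- **Force:** the wrist force read no more than about 1 N at the end of each push; it was not watched during the pushes.
- **Other objects:** before and after pictures show nothing else moved. This was judged by eye, not measured.
- **One check disagreed:** the top camera's view of the left pad right after its fall was partly hidden by the arm and showed only part of the pad and tape. I used the wrist and scene cameras for that pad instead, and they agreed to about 2–3 mm.

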